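# Find the tip-waste bay that still has room and push its flap open

## Robot

A 7-joint arm with a two-finger parallel gripper is mounted at the origin on a cart in front of the work surface, level with it; the furniture and walls round the work are solid. World frame = base frame: x ahead of the robot, y to its left, z up, the work surface at z = 0. Lengths are in mm, angles in rad, forces in N, time in s.
With the tool pointing down it reaches from about 400 to 875 mm from the base axis. Payload 4.4 kg.
Tool frame: the origin (TCP) lies at the very end of the fingers, on their centre line; the grasp point (between the pads) lies 19 mm behind it; z points along the fingers, y is the line along which they close (so a half turn about z gives the same grasp; the last joint's range is limited). The gripper opens to 85 mm and grips with 20 to 120 N. Pads are 22 mm wide; open, the fingers measure 114 mm over their backs; the gripper's body (76 mm by 85 mm) begins 54 mm behind the grasp point. The pads swing forward as they close: fully open they stand 13 mm farther back than shut.
Start: joints at [1.276, 0.628, 0.038, 1.517, -0.027, 0.996, -0.02], TCP at [147.453, -633.068, 231.313] pointing down, gripper open.
Joint ranges: [-3.06, 3.06], [-0.37, 2.12], [-1.25, 1.32], [0.18, 2.47], [-1.1, 4.24], [0.23, 1.98], [-2.94, 2.94]. Speed limits (rad/s): [2.57, 2.57, 3.14, 3.14, 3.14, 3.14, 3.14].

## Interface

Orientations are given as [roll, pitch, yaw] about the fixed x, y, z axes, in that order (R = Rz(yaw) Ry(pitch) Rx(roll)).
In Python, from cell import read_state, get_image, camera_info, finish_job gives the robot as it stands.
- The arm moves only by the tool play_rows, never from a script. Its argument "deltas" is one flat list of numbers, 7 for each row, row after row: the shift along the tool's x, y, z in mm, then the turn, a rotation vector about the tool's x, y, z in rad, then the opening, from 0 (shut) to 1 (fully open). In form: [dx, dy, dz, ax, ay, az, grip, dx, dy, dz, ax, ay, az, grip, ...]. A call has 1 to 10 rows; each row is the pose to reach, as a shift and turn from the pose commanded when the call began, along the tool's axes at that moment; what a row does not reach only later rows make up. A row lasts 1/8 s, in which the tool goes at most 62.5 mm and 10.7 degrees, less where a joint would pass 70% of its speed; a pose out of reach is approached as far as the arm can. A call with a gripper value outside its range is refused whole. The fingers move at their own pace and stop on an object; the grip force is fixed at half the most. Time passes only in rows, so rows that repeat a pose let the fingers close. It gives the time, the measured TCP pose, the force, the opening and the grip force at its end, in the units of the state.
- read_state(): the state, without advancing time (a new reading comes with each control period).
- get_image(name): name is "scene" or "top" or "wrist"; returns the picture (420x560x3 uint8, red, green, blue); there is no depth.
- camera_info(name): a dict with "fx", "fy", "cx", "cy" (pixels), "T" (4x4, takes a point from camera to world coordinates). Camera axes: x right, y down, z forward; pixel columns grow to the right and rows downward; lengths in mm; the calibration is good to about 2 mm. The wrist camera is an equidistant fisheye: a pixel r from the principal point sees the ray r / f radians off the axis. A picture is of the moment at which its call begins: read the wrist's pose just before it. camera_info takes no time and is no camera call; for the wrist camera it gives the pose at the moment of the call.
- finish_job(): hands the job in; it is judged then, once.
The state is a dict: "clock": time; "qpos": joint angles; "qd": joint speeds; "tau": joint torques, N m; "eef_pos": TCP position; "tool_rot": TCP orientation; "force": force on the tool from outside, world axes, zero at the start; "torque": the same for the moment, N m; "width": finger opening in mm; "gripper_force": force on a finger pad.
Only numpy, scipy, OpenCV 4.12 (cv2) and the standard library are available. Lean on these libraries where they do the work, as an engineer would, in place of code of your own. Each camera call takes 0.05 s, during which the arm holds its last target. There are 200 camera calls.

## Task

Three of the four bays of the white used-tip station are full, so their flaps sit firm; one bay still has room and its flap rocks. With a fingertip, press gently on the ribbed front part of the flaps, one after another, until you find the one that rocks, then push that flap down and round until it stands wide open, and leave it open. Do not force the firm flaps, and leave the things in and around the station where they are.

Things in the scene. Friction and masses are not known exactly. Their poses are not given: they have to be found in the camera images.
- station: White used-tip station fixed to the bench, 146 mm deep (its x, front to rear) x 304 mm long (its y) x 90 mm high; origin at the centre of its underside. Four bays side by side along y, 74 mm apart, each covered by one of four identical metal flaps flush with the top; sunk tray at the rear. Three bays (which ones varies) are full: a hidden cartridge stops the flap from below.
- flap_0 (a joint): Turn (rad) of the leftmost (+y end of the station) flap: 0 shut and level, 1.2 wide open at its stop. The front part goes down into the bay, the rear part rises. A free flap turns with a steady friction of 0.05 N m (about 2 N at the ribs) and stays where it is left; over a full bay it has at most about 0.1 rad of play.
- flap_0_press (a point): Middle of the dark ribs on the leftmost (+y end of the station) flap, where it is pressed: on its upper face, 28 mm in front of the hinge; turns with the flap; its x and y are the station's when shut. Flap: 72 mm (x) x 62 mm (y) x 4 mm, 46 mm of it in front of the hinge, 26 mm behind.
- flap_0_hinge (a point): Centre of the hinge pin (along the station's y) of the leftmost (+y end of the station) flap, fixed on the station, 88 mm above the bench, 2 mm under the flap's upper face. The bay under it is 66 mm wide (y), its front wall stands 48 mm in front of the hinge; the bay that has room is clear down to 32 mm above the bench.
- flap_1 (a joint): Turn (rad) of the second from the left flap: 0 shut and level, 1.2 wide open at its stop. The front part goes down into the bay, the rear part rises. A free flap turns with a steady friction of 0.05 N m (about 2 N at the ribs) and stays where it is left; over a full bay it has at most about 0.1 rad of play.
- flap_1_press (a point): Middle of the dark ribs on the second from the left flap, where it is pressed: on its upper face, 28 mm in front of the hinge; turns with the flap; its x and y are the station's when shut. Flap: 72 mm (x) x 62 mm (y) x 4 mm, 46 mm of it in front of the hinge, 26 mm behind.
- flap_1_hinge (a point): Centre of the hinge pin (along the station's y) of the second from the left flap, fixed on the station, 88 mm above the bench, 2 mm under the flap's upper face. The bay under it is 66 mm wide (y), its front wall stands 48 mm in front of the hinge; the bay that has room is clear down to 32 mm above the bench.
- flap_2 (a joint): Turn (rad) of the third from the left flap: 0 shut and level, 1.2 wide open at its stop. The front part goes down into the bay, the rear part rises. A free flap turns with a steady friction of 0.05 N m (about 2 N at the ribs) and stays where it is left; over a full bay it has at most about 0.1 rad of play.
- flap_2_press (a point): Middle of the dark ribs on the third from the left flap, where it is pressed: on its upper face, 28 mm in front of the hinge; turns with the flap; its x and y are the station's when shut. Flap: 72 mm (x) x 62 mm (y) x 4 mm, 46 mm of it in front of the hinge, 26 mm behind.
- flap_2_hinge (a point): Centre of the hinge pin (along the station's y) of the third from the left flap, fixed on the station, 88 mm above the bench, 2 mm under the flap's upper face. The bay under it is 66 mm wide (y), its front wall stands 48 mm in front of the hinge; the bay that has room is clear down to 32 mm above the bench.
- flap_3 (a joint): Turn (rad) of the rightmost (-y end) flap: 0 shut and level, 1.2 wide open at its stop. The front part goes down into the bay, the rear part rises. A free flap turns with a steady friction of 0.05 N m (about 2 N at the ribs) and stays where it is left; over a full bay it has at most about 0.1 rad of play.
- flap_3_press (a point): Middle of the dark ribs on the rightmost (-y end) flap, where it is pressed: on its upper face, 28 mm in front of the hinge; turns with the flap; its x and y are the station's when shut. Flap: 72 mm (x) x 62 mm (y) x 4 mm, 46 mm of it in front of the hinge, 26 mm behind.
- flap_3_hinge (a point): Centre of the hinge pin (along the station's y) of the rightmost (-y end) flap, fixed on the station, 88 mm above the bench, 2 mm under the flap's upper face. The bay under it is 66 mm wide (y), its front wall stands 48 mm in front of the hinge; the bay that has room is clear down to 32 mm above the bench.
- microtube_1: small plastic microtube with a cap, 14x41x11 mm, lying loose in the sunk tray at the rear of the station; bystander
- tube15_0: slim 15 ml tube with a blue cap, 18x120x18 mm, lying loose in the sunk tray at the rear of the station; bystander
- bottle_blue_cap: small reagent bottle with a blue cap, 54 mm wide, 100 mm tall, standing left of the station; origin under its base; bystander
- petri_1: covered petri dish, 59 mm wide, 13 mm tall, lying left of the station; bystander
- timer: white timer with three keys, 62x66x20 mm, lying left of the station; bystander
- slide_box: white carton of slides, 56x82x34 mm, lying behind the station; bystander
- beaker: small glass beaker, 54 mm wide, 70 mm tall, standing behind the station; origin under its base; bystander

How it is judged (in metres and radians):
On the way:
1. the flap that is free has been found: it rocks under the finger (over 0.2 rad) (((value of joint flap_0 above 0.2 rad and contact force between the fingers and station above 0.3 N) or (value of joint flap_1 above 0.2 rad and contact force between the fingers and station above 0.3 N) or (value of joint flap_2 above 0.2 rad and contact force between the fingers and station above 0.3 N) or (value of joint flap_3 above 0.2 rad and contact force between the fingers and station above 0.3 N))), for 0.04 s.
At the end, for the whole second after the job is handed in: One flap stands open by more than 1.0 rad (its stop is at 1.2) and at rest; the other three are shut (under 0.15 rad) (((value of joint flap_0 above 1 rad and velocity of joint flap_0 between -0.05 and 0.05 rad/s and value of joint each of flap_1, flap_2, flap_3 below 0.15 rad) or (value of joint flap_1 above 1 rad and velocity of joint flap_1 between -0.05 and 0.05 rad/s and value of joint each of flap_0, flap_2, flap_3 below 0.15 rad) or (value of joint flap_2 above 1 rad and velocity of joint flap_2 between -0.05 and 0.05 rad/s and value of joint each of flap_0, flap_1, flap_3 below 0.15 rad) or (value of joint flap_3 above 1 rad and velocity of joint flap_3 between -0.05 and 0.05 rad/s and value of joint each of flap_0, flap_1, flap_2 below 0.15 rad))); the robot touches nothing.
It fails at once if the station or a flap is pressed by the fingers with more than 50 N (contact force between the fingers and station above 50 N).
It fails at once if a bystander is moved or lifted by more than 30 mm (distance of any of microtube_1, tube15_0, bottle_blue_cap, petri_1, timer, slide_box, beaker from where it was at the start of the episode above 0.03 m).
It fails at once if the bottle or the beaker is tipped over (angle between any of bottle_blue_cap, beaker's own z axis and vertical above 0.5 rad).
It also fails if it takes over 48 s, if anything falls off the work surface, if the arm or the gripper's body presses on something with over 40 N, if the wrist force passes 120 N, or if a joint passes its speed limit or range.

## Working session

There is one attempt and no reset: what is moved stays moved. The work goes in short steps, Python scripts to look and compute and a tool call to move; the robot and the scene stay as the last step left them, time stands still between calls to the robot, and variables do not carry over. Pictures are saved under pics/ and viewed, at most 10 in all, crops included, and the job is handed in when it is done.

Besides the shell and the picture viewer there is one more tool, called after "Emit:" as name(argument=value, ...), one argument or row to a line, values as JSON. play_rows: Moves the arm, as the interface text tells. Its arguments: {"type":"object","properties":{"deltas":{"type":"array"}},"required":["deltas"]}

```bash
mkdir -p pics; python3 - <<'E'
from cell import *
import cv2
for n in("top","scene"):
    im=get_image(n); cv2.imwrite(f"pics/{n}0.png",im[:,:,::-1]); c=camera_info(n); print(n,c)
s=read_state(); print(s)
E
```

```text
top {'fx': 409.5314426335022, 'fy': 409.5314426335022, 'cx': 283.8567425382915, 'cy': 211.27380859640428, 'T': array([[ 1.93052109e-03, -9.86797580e-01,  1.61946931e-01,
         4.47974952e+02],
       [-9.99283818e-01,  4.21640544e-03,  3.76041531e-02,
         1.83471010e+02],
       [-3.77905212e-02, -1.61903543e-01, -9.86082714e-01,
         9.46163921e+02],
       [ 0.00000000e+00,  0.00000000e+00,  0.00000000e+00,
         1.00000000e+00]])}
scene {'fx': 395.1050551971095, 'fy': 395.1050551971095, 'cx': 290.8771585933501, 'cy': 208.56970342678235, 'T': array([[-4.89909128e-01, -5.27443521e-01,  6.94112655e-01,
         3.40725918e+00],
       [-8.71607329e-01,  2.80804573e-01, -4.01807735e-01,
         5.27758005e+02],
       [ 1.70208789e-02, -8.01842955e-01, -5.97292362e-01,
         5.94344250e+02],
       [ 0.00000000e+00,  0.00000000e+00,  0.00000000e+00,
         1.00000000e+00]])}
{'clock': 0.1, 'qpos': array([ 1.27620292,  0.62923653,  0.03845991,  1.51822037, -0.02701733,
        0.99633722, -0.02000394]), 'qd': array([-0.00187418, -0.00272125,  0.00077444, -0.00243894,  0.00019702,
        0.00034905, -0.00065455]), 'tau': array([ 3.84161613e-03, -5.64531755e+01,  1.23081151e+00, -1.93971813e+01,
        1.13043620e-02,  5.43795351e-03, -2.55840985e-05]), 'eef_pos': array([ 147.325205  , -632.5243978 ,  230.50765278]), 'tool_rot': array([-3.13990941e+00,  9.62671047e-06,  2.28768859e-01]), 'force': array([ 0.49143745, -0.36683783, -0.17157037]), 'torque': array([-0.00926504,  0.0055612 , -0.10261873]), 'gripper_force': 0.0, 'width': 85.43212345956958}
```

View pics/top0.png

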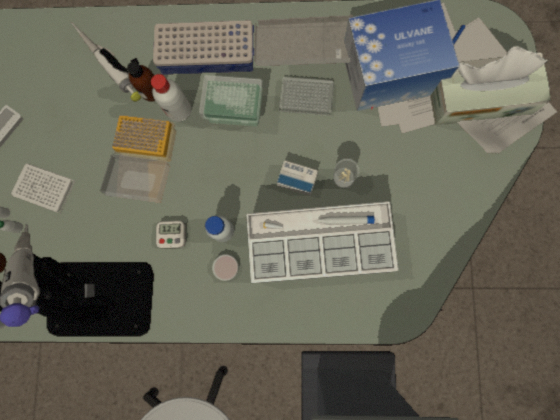

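View pics/scene0.png

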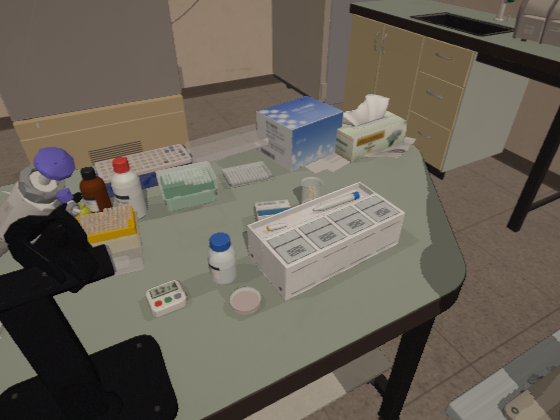

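```bash
cat > h.py <<'E'
import numpy as np,cv2
from cell import *
def ray(n,uv,z,c=None):
    c=c or camera_info(n); uv=np.atleast_2d(uv).astype(float)
    d=np.c_[(uv[:,0]-c['cx'])/c['fx'],(uv[:,1]-c['cy'])/c['fy'],np.ones(len(uv))]@c['T'][:3,:3].T
    o=c['T'][:3,3]; return o+d*((z-o[2])/d[:,2])[:,None]
def proj(n,p):
    c=camera_info(n); q=(np.atleast_2d(p)-c['T'][:3,3])@c['T'][:3,:3]
    return np.c_[c['fx']*q[:,0]/q[:,2]+c['cx'],c['fy']*q[:,1]/q[:,2]+c['cy']]
E
python3 - <<'E'
from h import *
im=cv2.imread("pics/top0.png")
cr=im[195:290,235:410]; cv2.imwrite("pics/crop.png",cv2.resize(cr,None,fx=4.5,fy=4.5,interpolation=cv2.INTER_CUBIC))
print("origin px",proj("top",[0,0,0]), ray("top",[[248,216],[389,204],[397,269],[252,281]],90).round(1))
hsv=cv2.cvtColor(im,cv2.COLOR_BGR2HSV)
m=((hsv[...,2]>150)&(hsv[...,1]<40)).astype(np.uint8); m[:195]=0;m[290:]=0;m[:,:240]=0;m[:,405:]=0
pts=np.argwhere(m)[:,::-1]; P=ray("top",pts,90)[:,:2].astype(np.float32)
print(cv2.minAreaRect(P))
# flap outlines: dark/grey blobs
inner=cv2.cvtColor(im,cv2.COLOR_BGR2GRAY)
for t in(110,130,150,170):
    b=((inner<t)).astype(np.uint8); b[:225]=0;b[283:]=0;b[:,:245]=0;b[:,402:]=0
    n,l,s,c=cv2.connectedComponentsWithStats(b)
    print(t,[(tuple(s[i]),c[i].round(1).tolist(),ray("top",c[i],90)[0,:2].round(1).tolist()) for i in range(1,n) if s[i][4]>80 and s[i][4]<2500])
E
```

```text
origin px [[388.56360523 496.50181115]] [[578.7 292.3  90. ]
 [603.2  -5.4  90. ]
 [467.6 -16.3  90. ]
 [442.7 281.8  90. ]]
((523.8745727539062, 139.57911682128906), (144.48385620117188, 303.5337829589844), 4.733915328979492)
110 [((np.int32(245), np.int32(225), np.int32(5), np.int32(57), np.int32(146)), [246.1, 255.2], [495.9, 294.9])]
130 [((np.int32(245), np.int32(225), np.int32(6), np.int32(58), np.int32(226)), [246.6, 258.2], [489.6, 293.7]), ((np.int32(261), np.int32(225), np.int32(141), np.int32(58), np.int32(1163)), [363.6, 270.1], [465.3, 51.8]), ((np.int32(323), np.int32(234), np.int32(33), np.int32(21), np.int32(137)), [339.8, 243.5], [520.1, 99.3]), ((np.int32(288), np.int32(237), np.int32(32), np.int32(26), np.int32(136)), [303.6, 246.8], [513.2, 174.8]), ((np.int32(359), np.int32(239), np.int32(32), np.int32(17), np.int32(87)), [373.5, 245.1], [516.8, 29.9]), ((np.int32(253), np.int32(240), np.int32(33), np.int32(39), np.int32(190)), [271.3, 256.3], [493.6, 242.2]), ((np.int32(368), np.int32(254), np.int32(17), np.int32(10), np.int32(118)), [376.1, 258.5], [489.0, 25.5
[... 1277 characters left out ...]
)), [304.6, 264.1], [477.4, 172.9]), ((np.int32(261), np.int32(262), np.int32(18), np.int32(11), np.int32(170)), [269.1, 267.1], [471.2, 246.6])]
170 [((np.int32(245), np.int32(225), np.int32(157), np.int32(58), np.int32(2341)), [332.9, 255.2], [495.9, 114.2]), ((np.int32(357), np.int32(230), np.int32(38), np.int32(41), np.int32(1287)), [375.4, 250.3], [505.8, 26.4]), ((np.int32(322), np.int32(233), np.int32(37), np.int32(41), np.int32(1269)), [339.7, 253.4], [499.6, 100.0]), ((np.int32(287), np.int32(237), np.int32(36), np.int32(40), np.int32(1249)), [304.2, 256.4], [493.4, 173.6]), ((np.int32(252), np.int32(240), np.int32(35), np.int32(40), np.int32(1241)), [268.8, 259.3], [487.4, 247.3])]
```

View pics/crop.png

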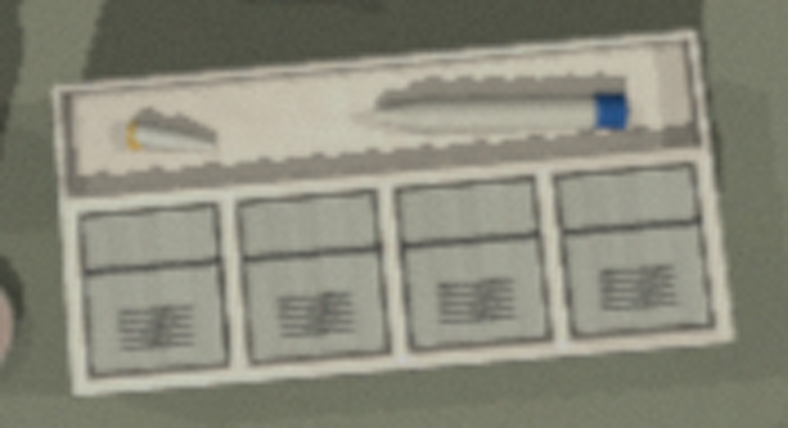

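Emit:
play_rows(
  deltas=[340,-210,30,0,0,0.147,0,340,-210,30,0,0,0.147,0,340,-210,30,0,0,0.147,0,340,-210,30,0,0,0.147,0,340,-210,30,0,0,0.147,0,340,-210,30,0,0,0.147,0,340,-210,30,0,0,0.147,0,340,-210,30,0,0,0.147,0,340,-210,30,0,0,0.147,0,340,-210,30,0,0,0.147,0],
)

```text
clock: 1.35
eef_pos: [429.5, -353.1, 201.4]
tool_rot: [3.141, 0.001, 0.079]
force: [-0.7, 0.2, -0.1]
width: 0.3
gripper_force: 0.0
```

Emit:
play_rows(
  deltas=[90,-372,30,0,0,0,0,90,-372,30,0,0,0,0,90,-372,40,0,0,0,0,90,-372,50,0,0,0,0,90,-372,60,0,0,0,0,90,-372,71,0,0,0,0,90,-372,71,0,0,0,0,90,-372,71,0,0,0,0,90,-372,71,0,0,0,0],
)

```text
clock: 2.48
eef_pos: [490.5, 23.9, 130.8]
tool_rot: [3.14, -0.001, 0.078]
force: [0.2, -0.5, 0.9]
width: -0.4
gripper_force: 0.0
```

```bash
python3 - <<'E'
from h import *
s=read_state(); print(s['clock'],s['eef_pos'],s['tool_rot'],s['force'],proj("top",s['eef_pos']))
im=get_image("top")[...,::-1]; cv2.imwrite("pics/t1.png",cv2.resize(im[150:310,220:430],None,fx=3.5,fy=3.5))
E
```

```text
2.475 [490.47637006  23.94004532 130.83148893] [ 3.14022613e+00 -5.77880178e-04  7.79781118e-02] [ 0.17021671 -0.53652042  0.9246783 ] [[380.6900882  256.75814977]]
```

View pics/t1.png

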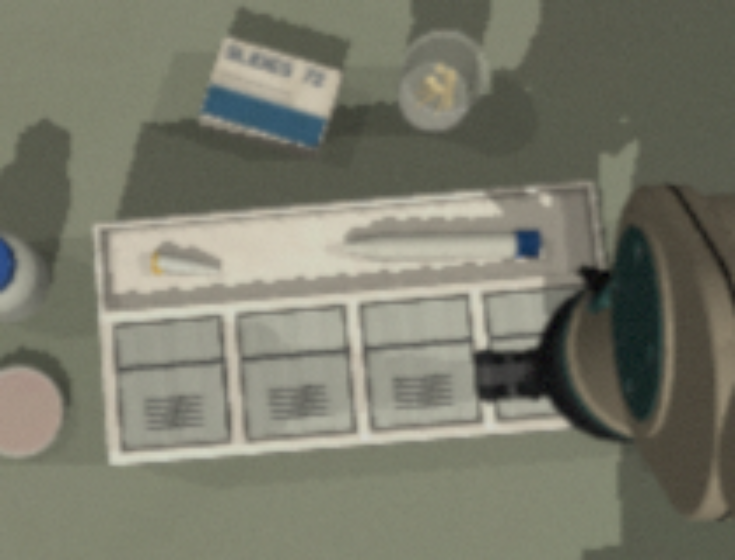

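Emit:
play_rows(
  deltas=[0,0,15,0,0,0,0,0,0,30,0,0,0,0,0,0,36,0,0,0,0,0,0,39,0,0,0,0,0,0,41,0,0,0,0,0,0,43,0,0,0,0,0,0,43,0,0,0,0],
)

```text
clock: 3.4
eef_pos: [490.0, 26.6, 89.1]
tool_rot: [-3.141, -0.0, 0.082]
force: [-5.1, -0.4, 17.2]
width: -0.1
gripper_force: 9.2
```

Emit:
play_rows(
  deltas=[0,0,-14,0,0,0,0,0,-40,-14,0,0,0,0,0,-74,-14,0,0,0,0,0,-74,-8,0,0,0,0,0,-74,-4,0,0,0,0,0,-74,-2,0,0,0,0,0,-74,-1,0,0,0,0,0,-74,0,0,0,0,0,0,-74,0,0,0,0,0],
)

```text
clock: 4.53
eef_pos: [484.3, 99.7, 87.3]
tool_rot: [3.141, 0.0, 0.081]
force: [-0.9, -0.7, 2.0]
width: -0.3
gripper_force: 0.7
```

Emit:
play_rows(
  deltas=[0,0,3,0,0,0,0,0,0,6,0,0,0,0,0,0,9,0,0,0,0,0,0,12,0,0,0,0,0,0,12,0,0,0,0],
)

```text
clock: 5.15
eef_pos: [483.7, 100.7, 74.8]
tool_rot: [-3.141, 0.001, 0.082]
force: [-0.3, -0.0, -0.1]
width: 0.1
gripper_force: 0.0
```

Emit:
play_rows(
  deltas=[0,0,4,0,0,0,0,0,0,8,0,0,0,0,0,0,12,0,0,0,0,0,0,16,0,0,0,0,0,0,18,0,0,0,0,0,0,18,0,0,0,0],
)

```text
clock: 5.9
eef_pos: [484.0, 100.3, 57.0]
tool_rot: [3.141, 0.001, 0.082]
force: [-0.3, 1.3, 0.6]
width: -0.1
gripper_force: 0.3
```

```bash
python3 - <<'E'
from h import *
s=read_state(); print(s['clock'],s['eef_pos'],s['force'])
im=get_image("scene")[...,::-1]; cv2.imwrite("pics/s1.png",cv2.resize(im[160:300,220:420],None,fx=4,fy=4))
E
```

```text
5.9 [483.98916901 100.32630573  57.01723342] [-0.3128984   1.25555046  0.57460685]
```

View pics/s1.png

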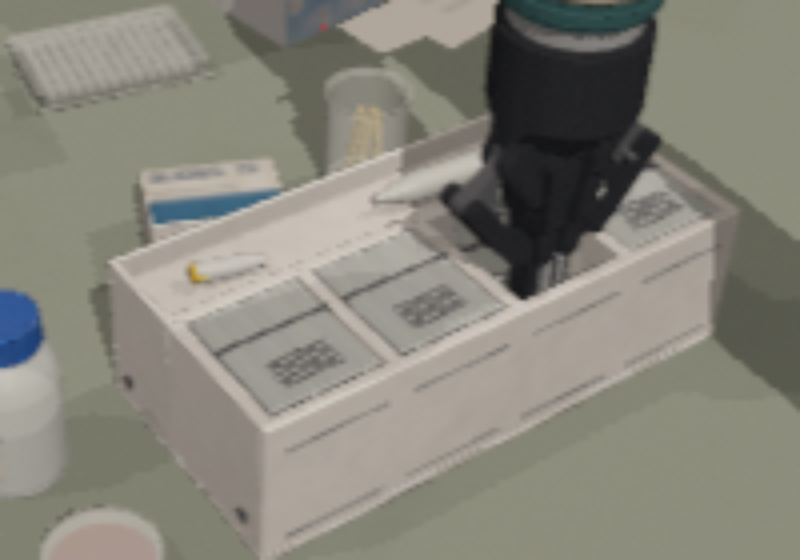

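The picture shows the finger in the bay of flap 2, with that flap swung down and its rear part raised at about px (440,225). The other flaps are level. I'll now push it rearward to its stop.

Emit:
play_rows(
  deltas=[1,0,1,0,0,0,0,2,0,2,0,0,0,0,3,0,2,0,0,0,0,4,0,2,0,0,0,0,4,0,2,0,0,0,0],
)

```text
clock: 6.58
eef_pos: [487.0, 100.6, 55.2]
tool_rot: [3.141, 0.002, 0.082]
force: [-4.5, -0.6, 4.0]
width: -0.2
gripper_force: 2.6
```

Emit:
play_rows(
  deltas=[1,0,0,0,0,0,0,2,0,0,0,0,0,0,2,0,0,0,0,0,0],
)

```text
clock: 6.95
eef_pos: [487.2, 100.6, 55.1]
tool_rot: [3.141, 0.006, 0.082]
force: [-7.7, -0.3, 6.3]
width: -0.2
gripper_force: 4.7
```

Emit:
play_rows(
  deltas=[-3,0,0,0,0,0,0,-7,0,0,0,0,0,0,-7,0,-10,0,0,0,0,-7,0,-30,0,0,0,0,-7,0,-70,0,0,0,0,-7,0,-120,0,0,0,0,-7,100,-150,0,0,0,0,-7,200,-150,0,0,0,0,-7,250,-150,0,0,0,0,-7,250,-150,0,0,0,0],
)

```text
clock: 8.2
eef_pos: [504.5, -148.0, 206.5]
tool_rot: [3.141, -0.003, 0.082]
force: [1.0, 0.1, 0.6]
width: -0.0
gripper_force: 0.0
```

```bash
python3 - <<'E'
from h import *
s=read_state(); print(s['clock'],s['eef_pos'],s['force'])
a=get_image("scene")[160:300,220:420,::-1]; b=get_image("top")[190:290,235:410,::-1]
cv2.imwrite("pics/s2.png",np.vstack([cv2.resize(a,(480,336)),cv2.resize(b,(480,262))]))
E
```

```text
8.2 [ 504.48398526 -148.00239363  206.5411573 ] [1.00681187 0.10208736 0.58277549]
```

View pics/s2.png

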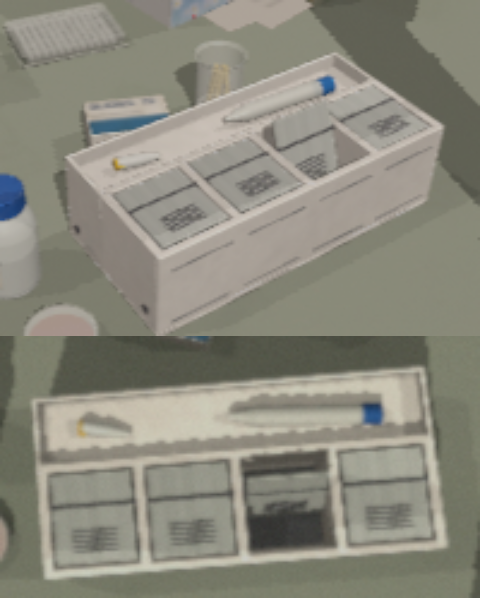

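```bash
python3 - <<'E'
from h import *
h=np.array([483.4+28*.9966,99.2+28*.082]); x=np.array([.9966,.082])
for t in(.8,1.0,1.1,1.2):
    P=[]
    for s in(46,-26):
        f=s*np.cos(t)+2*np.sin(t); P.append([*(h-f*x),88-s*np.sin(t)+2*np.cos(t)])
    q=proj("top",P); r=proj("scene",P)
    print(t,"top composite",((q-[235,190])*[2.743,2.62]+[0,336]).round(),"scene",((r-[220,160])*2.4).round())
E
```

```text
0.8 top composite [[285. 531.]
 [285. 464.]] scene [[323. 186.]
 [291. 110.]]
1.0 top composite [[284. 523.]
 [286. 469.]] scene [[316. 187.]
 [294. 109.]]
1.1 top composite [[283. 518.]
 [286. 472.]] scene [[313. 187.]
 [296. 110.]]
1.2 top composite [[282. 513.]
 [287. 475.]] scene [[310. 186.]
 [298. 110.]]
```

The flap's front edge sits at row 513 in the top view, which matches 1.2 rad. The flap is wide open, the other three are shut and the bystanders haven't moved.

```bash
python3 -c "
from cell import *
print(finish_job())"
```

```text
the job is handed in; nothing more can be done
None
```

I found that flap_2 (third from the left) was the one that rocks, pushed it open to its stop at about 1.2 rad, left it standing open with the arm clear, and handed the job in.

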